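Put a wood panel in the drying rack and set the fan dial

ROBOT

A 6-joint arm with a two-finger parallel gripper is mounted at the origin on the work surface. World frame = base frame: x ahead of the robot, y to its left, z up, the work surface at z = 0. Lengths are in m, angles in rad, forces in N, time in s.
With the tool pointing down it reaches from about 0.3 to 0.775 m from the base axis. Payload 14.6 kg.
Tool frame: the origin (TCP) lies midway between the tips of the shut fingers; the grasp point (between the pads) lies 19 mm behind it (ctrl.pinch_z is the z of the grasp point in the tool frame, in m); z points along the fingers, y is the line along which they close (so a half turn about z gives the same grasp; the last joint's range is limited). The gripper opens to 94 mm and grips with 3 to 60 N. Pads are 16 mm wide; open, the fingers measure 119 mm over their backs; the gripper's body (75 mm by 177 mm) begins 78 mm behind the grasp point.
Start: joints at [-1.398, 0.3, 1.521, -0, 1.321, -0.067], TCP at [0.131, -0.534, 0.205] pointing down, gripper open.
Joint ranges: [-3.03, 3.03], [-0.79, 2.21], [0.23, 2.52], [-1.04, 4.18], [0, 3.07], [-2.55, 2.55]. Speed limits (rad/s): [2.22, 2.22, 2.57, 3.14, 3.14, 3.14].

INTERFACE

Orientations are given as [roll, pitch, yaw] about the fixed x, y, z axes, in that order (R = Rz(yaw) Ry(pitch) Rx(roll)).
In Python, from station import ctrl, camera, ticket gives the robot as it stands. The module is installed in compiled form; this text tells all that it offers.
- The arm moves only by the shell command python3 -m inch 'ROWS' [FORCE]. ROWS is text: rows parted by semicolons, each of 7 numbers parted by spaces: the opening, from -1 (shut) to 1 (fully open), then the shift along the tool's x, y, z in units of 0.03 m (1.0 is 0.03 m), then the turn, a rotation vector about the tool's x, y, z in units of 10 degrees (1.0 is 10 degrees). In form: grip dx dy dz rx ry rz; .... A call has 1 to 10 rows; each row shifts and turns the commanded pose from where the row before left it, along the tool's axes as they then stand; what a row does not reach is not made up. A row lasts 1/8 s, in which the tool goes at most 62.5 mm and 10.7 degrees, less where a joint would pass 70% of its speed; a pose out of reach is approached as far as the arm can. A call with a number of a shift or a turn outside -1 to 1 is refused whole. A call with a gripper value outside its range is refused whole. The fingers move at their own pace and stop on an object; FORCE is the grip in N (left out, the last holds). Time passes only in rows, so rows that do not move let the fingers close. It gives the time, the measured TCP pose, the force, the opening and the grip force at its end, in the units of the state.
- ctrl.get_obs(): the state, without advancing time (a new reading comes with each control period).
- camera(name): name is "side" or "top" or "wrist"; returns a dict with "img" (400x640x3 uint8, blue, green, red), "range_z" (400x640 float32, m along the optical axis (not along the pixel's ray), 0 where there is no reading), "intrinsics" (3x3 intrinsics, pixels), "view" (4x4, takes a point from world to camera coordinates). Camera axes: x right, y down, z forward; pixel columns grow to the right and rows downward; lengths in m; the calibration is good to about 2 mm. A picture is of the moment at which its call begins.
- ticket.hand_in(): hands the job in; it is judged then, once.
The state is a dict: "time_s": time; "qpos": joint angles; "joint_vel": joint speeds; "tau": joint torques, N m; "ee_pos": TCP position; "eef_rot": TCP orientation; "force": force on the tool from outside, world axes, zero at the start; "moment": the same for the moment, N m; "grip_width": finger opening in m; "grip_force": force on a finger pad.
Only numpy, scipy, OpenCV 4.12 (cv2) and the standard library are available. Lean on these libraries where they do the work, as an engineer would, in place of code of your own. Each camera call takes 0.05 s, during which the arm holds its last target. There are 200 camera calls.

TASK

Take the pale wood panel leaning on the small easel and lower it, without dropping it, onto its edge into the free, narrow middle slot of the drying rack, so it stands in there on its own, roughly centred along the slot. Then turn the dial on top of the fan box clockwise until its pointer lines up with the metal index clip beside the dial, and let go. Leave the two dark boards in the rack, the tin and the hammer as they are.

Things in the scene. Friction and masses are not known exactly. Their poses are not given: they have to be found in the camera images.
- panel: loose pale wood panel, 12 (its x) by 140 (its y) by 100 (its z) mm, about 110 g. Origin: centre of its lower long edge face (the 12 x 140 mm underside). It starts on the easel leaning about 0.5 rad from vertical, its upper edge towards the robot; its z runs from lower to upper long edge, its x across the thickness. The upper 50 mm is free on both faces.
- easel: fixed plywood easel, foot board 120 by 150 mm, origin at table level below the panel's lower edge; seat 45 mm above the table, sloping back rest behind the panel on the side nearer the robot, reaching 43 mm up the panel from its lower edge. It stands left or right of the rack, the fan box on the other side.
- rack: fixed wooden drying rack, base board 200 (x) by 170 (y) by 18 mm; three slots run along its y, 65 mm apart in x, each between two upright rails 8 mm thick, 160 mm long, rising 32 mm above the base board with rounded tops. Slots are 17 mm wide. Origin: centre of its underside.
- slot (a point): centre of the floor of the free middle slot (18 mm above the table); its x across the slot, y along it, z up
- fan_box: fixed grey fan box, 150 by 150 by 100 mm high with louvres on its sides, dial on its top. Origin: centre of its underside.
- dial (a joint): angle of the dial in rad, 0 to 4.0, grows as the dial turns clockwise seen from above; stays where left (friction about 0.06 N m)
- dial_grip (a point): on the dial's vertical axis, 34 mm above the box top, where to grip. The dial is a black disc of 50 mm radius, 10 mm thick, carrying an upright bar grip 16 mm wide and 62 mm long whose top is 44 mm above the box top. Its x axis points along the bar to the pointer end; bar from -37 to +25 mm, with a low pointed nose and a white line at the pointer end.
- dial_tip (a point): tip of the dial's pointer, at 55 mm radius from the axis, level with the disc's top (10 mm above the box top)
- index_tip (a point): the mark: point of the metal index clip, a pointed aluminium block 7 mm high on the box top beside the disc, pointing at the dial's axis; this point lies at 55 mm radius at the same height as dial_tip, so that the two coincide when the pointer is lined up. The index lies 0.6 to 1.9 rad clockwise of the starting pointer.
- board_near: bystander: dark wood board 12 by 120 by 70 mm high, loose, standing in the slot nearer the robot; origin at the centre of its underside
- board_far: bystander: dark wood board 12 by 120 by 70 mm high, loose, standing in the slot farther from the robot; origin at the centre of its underside
- tin: bystander: tin, 80 mm diameter, 100 mm high, origin at the centre of its underside
- hammer: bystander: hammer lying on the table beyond the rack, handle along its x

How it is judged:
By the outcome, as a careful person would: the job done as asked, in the order asked, and still so for the second after the job is handed in, with the robot touching nothing.
It also fails if it takes over 61 s, if anything falls off the work surface, if the arm or the gripper's body presses on something with over 40 N, if the wrist force passes 120 N, or if a joint passes its speed limit or range.

## Working session

There is one attempt and no reset: what is moved stays moved. The work goes in short steps, Python scripts to look and compute and a shell command to move; the robot and the scene stay as the last step left them, time stands still between calls to the robot, and variables do not carry over. Pictures are saved under pics/ and viewed, at most 13 in all, crops included, and the job is handed in when it is done.

```bash
mkdir -p pics; cat > h.py <<'E'
import numpy as np, cv2
from station import ctrl, camera, ticket
def snap(n,f):
    c=camera(n); cv2.imwrite('pics/'+f+'.png',c['img']); np.savez('pics/'+f+'.npz',**c); return c
def px(c,u,v,z=None):
    K=c['intrinsics'];T=np.linalg.inv(c['view'])
    r=np.linalg.inv(K)@[u,v,1.]
    if z is None: d=c['range_z'][int(v),int(u)]
    else: d=(z-T[2,3])/(T[:3,:3]@r)[2]
    return (T@np.r_[r*d,1])[:3]
def proj(c,p):
    q=c['intrinsics']@(c['view']@np.r_[p,1])[:3]; return q[:2]/q[2]
E
python3 - <<'E'
from h import *
snap('top','top0'); snap('side','side0')
o=ctrl.get_obs(); print(o); print(ctrl.pinch_z)
E
```

```text
{'time_s': 0.1, 'qpos': array([-1.39760570e+00,  3.00409670e-01,  1.52151522e+00, -3.03432340e-05,
        1.32072842e+00, -6.66030890e-02]), 'joint_vel': array([-0.00134485, -0.00120724, -0.00189537, -0.00178227,  0.00091783,
        0.00018683]), 'tau': array([-1.58883204e-04, -5.32648695e+01, -3.53288162e+01,  7.08965259e-02,
        2.35083851e-02, -3.63315735e-05]), 'ee_pos': array([ 0.13057208, -0.53402626,  0.20494789]), 'eef_rot': array([-3.14053239e+00, -4.12643417e-05,  2.39801218e-01]), 'force': array([-0.63880139,  0.12570781, -0.50023405]), 'moment': array([-0.04398483, -0.00064027,  0.03203984]), 'grip_force': 0.0, 'grip_width': 0.09385064525115482}
-0.0188
```

View pics/top0.png

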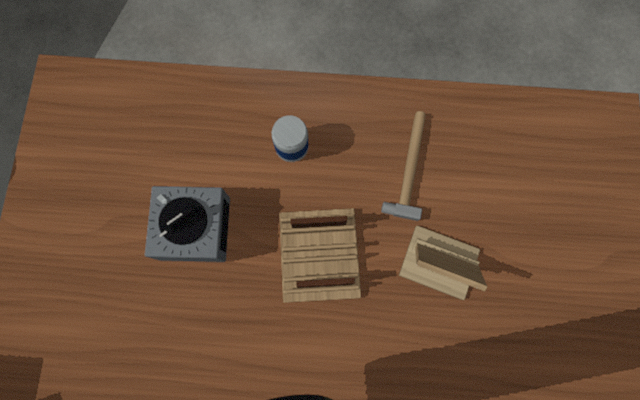

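View pics/side0.png

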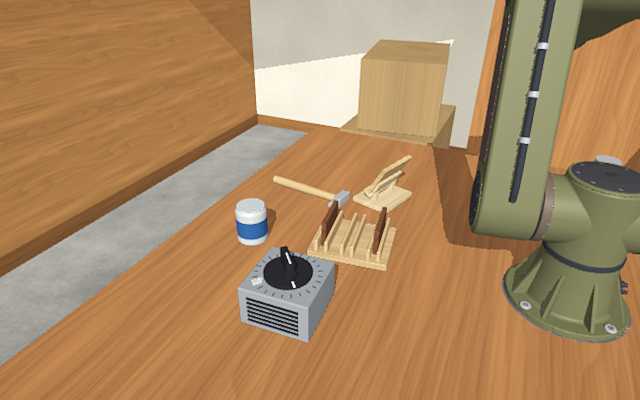

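```bash
python3 - <<'E'
from h import *
c=np.load('pics/top0.npz'); I=c['img']
cv2.imwrite('pics/a.png',cv2.resize(I[200:310,270:490],None,fx=3.6,fy=3.6,interpolation=2))
cv2.imwrite('pics/b.png',cv2.resize(I[180:270,140:235],None,fx=6,fy=6,interpolation=2))
T=np.linalg.inv(c['view']);print(T.round(3),c['intrinsics'])
s=np.load('pics/side0.npz')
print(np.linalg.inv(s['view']).round(3),s['intrinsics'][0])
v,u=np.mgrid[0:400,0:640]
for n,k in(('top',c),):
    d=k['range_z'];K=k['intrinsics']
    P=np.stack([(u-K[0,2])/K[0,0]*d,(v-K[1,2])/K[1,1]*d,d,np.ones_like(d)],-1)@np.linalg.inv(k['view']).T
    np.save('pics/P.npy',P[...,:3])
P=P[...,:3]
# panel: highest points in easel region
R=P[222:300,395:490].reshape(-1,3); 
for lo,hi in((.05,.06),(.06,.07),(.07,.08),(.08,.09),(.09,.1),(.1,.11),(.11,.12),(.12,.13),(.13,.14),(.14,.15)):
    m=R[(R[:,2]>lo)&(R[:,2]<hi)]
    if len(m): print(lo,len(m),m.min(0).round(3),m.max(0).round(3),m.mean(0).round(3))
# rack col transect, fan box top
print('rack', [(vv,*P[vv,318].round(3)) for vv in range(206,304,2)])
m=P[180:270,140:235].reshape(-1,3);m=m[(m[:,2]>.095)&(m[:,2]<.104)];print('box',len(m),m.min(0),m.max(0),cv2.minAreaRect((m[:,:2]*1000).astype(np.float32)))
m=P[200:310,270:370].reshape(-1,3);m=m[(m[:,2]>.012)&(m[:,2]<.06)];print('rack',cv2.minAreaRect((m[:,:2]*1000).astype(np.float32)))
E
```

```text
[[ 7.100e-02 -9.730e-01  2.210e-01  3.870e-01]
 [-9.970e-01 -7.000e-02  1.700e-02  6.000e-03]
 [-1.000e-03 -2.220e-01 -9.750e-01  1.003e+00]
 [ 0.000e+00  0.000e+00  0.000e+00  1.000e+00]] [[443.05607256   0.         316.91985119]
 [  0.         443.05607256 202.98681855]
 [  0.           0.           1.        ]]
[[-0.91  -0.215  0.355  0.205]
 [-0.415  0.453 -0.789  0.893]
 [ 0.009 -0.865 -0.501  0.663]
 [ 0.     0.     0.     1.   ]] [432.5198595    0.         315.81922827]
0.05 228 [ 0.485 -0.331  0.05 ] [ 0.541 -0.194  0.06 ] [ 0.514 -0.262  0.053]
0.06 119 [ 0.482 -0.328  0.06 ] [ 0.524 -0.193  0.07 ] [ 0.504 -0.26   0.065]
0.07 124 [ 0.477 -0.326  0.07 ] [ 0.521 -0.19   0.08 ] [ 0.499 -0.258  0.075]
0.08 132 [ 0.472 -0.325  0.08 ] [ 0.513 -0.189  0.09 ] [ 0.493 -0.255  0.085]
0.09 130 [ 0.465 -0.325  0.09 ] [ 0.508 -0.188  0.1  ] [ 0.487 -0.256  0.095]
0.1 145 [ 0.458 -0.321  0.1  ] [ 0.504 -0.187  0.11 ] [ 0.482 -0.254  0.105]
0.11 142 [ 0.452 -0.321  0.11 ] [ 0.497 -0.185  0.12 ] [ 0.476 -0.253  0.115]
0.12 238 [ 0.436 -0.318  0.12 ] [ 0.491 -0.182  0.13 ] [ 0.466 -0.25   0.
[... 2785 characters left out ...]
loat64(0.006), np.float64(0.049)), (292, np.float64(0.412), np.float64(0.006), np.float64(0.019)), (294, np.float64(0.408), np.float64(0.006), np.float64(0.017)), (296, np.float64(0.403), np.float64(0.005), np.float64(0.02)), (298, np.float64(0.399), np.float64(0.005), np.float64(0.021)), (300, np.float64(0.395), np.float64(0.005), np.float64(0.001)), (302, np.float64(0.391), np.float64(0.004), np.float64(0.0))]
box 3169 [0.45698393 0.21683569 0.09500839] [0.61230053 0.37231149 0.10397913] ((534.99169921875, 295.368896484375), (149.68197631835938, 150.54989624023438), 2.8315281867980957)
rack ((496.1896667480469, 10.6895751953125), (200.06504821777344, 170.19180297851562), 7.499980449676514)
```

View pics/a.png

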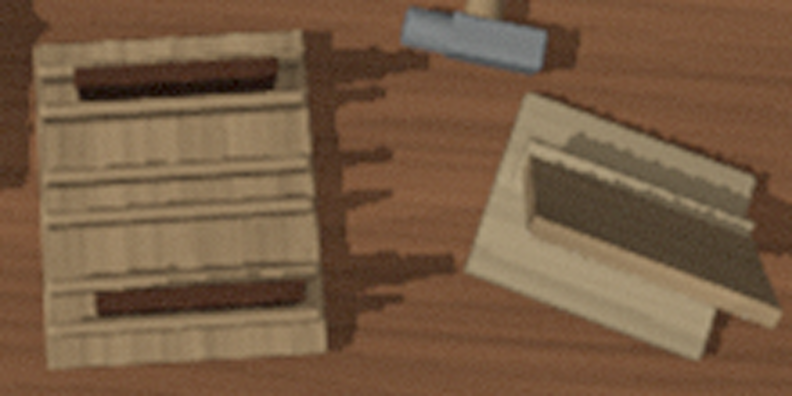

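View pics/b.png

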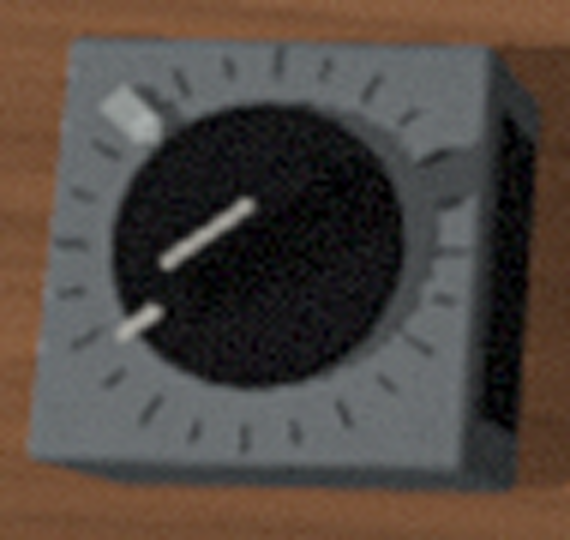

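```bash
cat >> h.py <<'E'
from scipy.spatial.transform import Rotation as Ro
from scipy.linalg import logm, expm
def pose():
    o=ctrl.get_obs(); T=np.eye(4); T[:3,:3]=Ro.from_euler('xyz',o['eef_rot']).as_matrix(); T[:3,3]=o['ee_pos']; return T
def rows(G,T=None):
    """row (units) to be repeated N times to go to G (TCP pose); returns G"""
    T=pose() if T is None else T
    D=np.linalg.inv(T)@G; L=np.real(logm(D)); w=Ro.from_matrix(D[:3,:3]).as_rotvec(degrees=True)/10
    n=int(np.ceil(max(np.abs(w).max(),np.linalg.norm(w)/1.0,np.abs(D[:3,3]).max()/.03,1)))
    n=max(n,int(np.ceil(np.abs(L[:3,3]).max()/.03)))
    E=expm(L/n); print('N',n,'row',(E[:3,3]/.03).round(3),(w/n).round(3),'| total',(D[:3,3]/.03).round(3),w.round(3)); return G
def mk(p,x,y,z,back=.0188):
    "TCP pose with pinch at p, tool axes given"
    T=np.eye(4); T[:3,:3]=np.c_[x,y,z]; T[:3,3]=np.array(p)+np.array(z)*back; return T
E
python3 - <<'E'
from h import *
c=np.load('pics/top0.npz');P=np.load('pics/P.npy')
# panel plane
R=P[222:300,395:490].reshape(-1,3)
m=R[(R[:,2]>.065)&(R[:,2]<.115)]
for _ in range(4):
    ce=m.mean(0);n=np.linalg.svd(m-ce)[2][2];n*=np.sign(n[2]);r=(m-ce)@n;m=m[np.abs(r)<max(2*r.std(),.002)]
print('panel n',n,'lean',np.arcsin(n[2]),'yaw',np.degrees(np.arctan2(n[1],n[0])),r.std(),len(m))
t=np.cross([0,0,1],n);t/=np.linalg.norm(t);b=np.cross(n,t)
A=R[(np.abs((R-ce)@n)<.004)&(R[:,2]>.05)]-ce
# extents (robust)
a=A@t; k=A@b; print('along',np.percentile(a,[.5,1,99,99.5]),'up',np.percentile(k,[1,99,99.5,100]))
B=R[(np.abs((R-ce)@n)<.016)&(R[:,2]>.115)]-ce; print('upmax',np.percentile(B@b,[99,99.5]), 'along', np.percentile(B@t,[1,99]))
print('ce',ce,'t',t,'b',b)
# rack rails: fit yaw by best-peaked histogram of rail-top points
Q=P[205:305,275:365].reshape(-1,3);q=Q[(Q[:,2]>.04)&(Q[:,2]<.056)]
best=max(np.arange(3,12,.25),key=lambda d:np.histogram(q[:,:2]@[np.cos(np.radians(d)),np.sin(np.radians(d))],np.arange(.35,.65,.003))[0].astype(float).__pow__(2).sum())
print('rack yaw',best)
for d in (best,7.5):
    s=(q[:,:2]-[.4962,.0107])@[np.cos(np.radians(d)),np.sin(np.radians(d))]
    h,e=np.histogram(s,np.arange(-.1,.1,.004)); print(list(zip((e[:-1]*1000).round(),h)))
    for sg in(-1,1):
        w=s[(np.abs(s-sg*.0125)<.009)];print(w.mean(),np.median(w))
f=lambda cu,cv:(140+(cu+.5)/6-.5,180+(cv+.5)/6-.5)
ax=px(c,*f(262,245),.11); tip=px(c,*f(117,336),.11); ix=px(c,*f(154,140),.107); bc=[px(c,*f(*w),.144) for w in((165,265),(255,203))]
print(ax,tip,ix,bc)
C=np.array([.535,.2954])
an=lambda p:np.degrees(np.arctan2(*(p[:2]-C)[::-1]))
print(an(tip),np.linalg.norm(tip[:2]-C),an(ix),np.linalg.norm(ix[:2]-C),np.degrees(np.arctan2(*(bc[0]-bc[1])[1::-1])))
E
```

```text
panel n [ 0.82922475 -0.25512295  0.49729126] lean 0.5204738032786668 yaw -17.10126910362705 0.000509387615948851 640
along [-0.06939407 -0.06894144  0.06913487  0.06933501] up [-0.04781584  0.05229988  0.05289028  0.05510075]
upmax [0.05329741 0.05392751] along [-0.06934736  0.06892736]
ce [ 0.4894958  -0.2575485   0.09086744] t [ 0.2940615  0.9557865 -0.       ] b [-0.47530427  0.14623421  0.86758366]
rack yaw 7.25
[(np.float64(-100.0), np.int64(0)), (np.float64(-96.0), np.int64(0)), (np.float64(-92.0), np.int64(0)), (np.float64(-88.0), np.int64(0)), (np.float64(-84.0), np.int64(66)), (np.float64(-80.0), np.int64(146)), (np.float64(-76.0), np.int64(83)), (np.float64(-72.0), np.int64(14)), (np.float64(-68.0), np.int64(0)), (np.float64(-64.0), np.int64(0)), (np.float64(-60.0), np.int64(31)), (np.float64(-56.0), np.int64(145)), (np.float64(-52.0), np.int64(116)), (np.float64(-48.0), np.int64(0)), (np.float64(-44.0), np.int64(0)), (np.float64(-40.0), np.int64(0)), (np.float64(-36.0), np.int64(0)), (np.float64(-32.0), np.int64(0)), (np.float64(-28.0), np.int64(0)), (np.float64(-24.0), n
[... 2411 characters left out ...]
at64(56.0), np.int64(75)), (np.float64(60.0), np.int64(0)), (np.float64(64.0), np.int64(0)), (np.float64(68.0), np.int64(0)), (np.float64(72.0), np.int64(30)), (np.float64(76.0), np.int64(70)), (np.float64(80.0), np.int64(31)), (np.float64(84.0), np.int64(0)), (np.float64(88.0), np.int64(0)), (np.float64(92.0), np.int64(0))]
-0.01307664742584823 -0.013200283765224124
0.0117809277750984 0.0116775678435988
[0.53353812 0.29156106 0.11      ] [0.49889789 0.33627855 0.11      ] [0.56800727 0.3348921  0.107     ] [array([0.51907877, 0.31151373, 0.144     ]), array([0.54178383, 0.28493077, 0.144     ])]
131.44950328927666 0.05453823201374176 50.111322444676986 0.05146946642500799 130.50132501380978
```

```bash
cat >> h.py <<'E'
ce=np.array([.4895,-.25755,.09087]); n=np.array([.8292,-.2551,.4973]); t=np.array([.29406,.95579,0]); b=np.cross(n,t)
GP=ce+b*.025-n*.006
E
python3 - <<'E'
from h import *
G=mk(GP+b*.09,t,n,-b); print(G); rows(G); rows(mk(GP,t,n,-b),G)
T=pose();D=logm(np.linalg.inv(T)@G)
print([ (T@expm(D*s))[:3,3].real.round(3) for s in(.25,.5,.75)])
E
```

```text
[[ 0.29406     0.8292      0.47531437  0.43879956]
 [ 0.95579    -0.2551     -0.14623604 -0.24195149]
 [ 0.          0.4973     -0.86755577  0.17134507]
 [ 0.          0.          0.          1.        ]]
N 15 row [ 0.977 -0.065  0.109] [-0.181  0.102 -0.385] | total [12.293 -7.016  1.128] [-2.716  1.535 -5.778]
N 3 row [0. 0. 1.] [-0. -0.  0.] | total [0. 0. 3.] [-0. -0.  0.]
[array([ 0.232, -0.492,  0.195]), array([ 0.321, -0.426,  0.188]), array([ 0.391, -0.341,  0.182])]
```

```bash
R="x"; python3 -m inch '0.2 .98 -.065 .11 -.18 .1 -.385;0.2 .98 -.065 .11 -.18 .1 -.385;0.2 .98 -.065 .11 -.18 .1 -.385;0.2 .98 -.065 .11 -.18 .1 -.385;0.2 .98 -.065 .11 -.18 .1 -.385;0.2 .98 -.065 .11 -.18 .1 -.385;0.2 .98 -.065 .11 -.18 .1 -.385;0.2 .98 -.065 .11 -.18 .1 -.385' ; python3 -m inch '0.2 .98 -.065 .11 -.18 .1 -.385;0.2 .98 -.065 .11 -.18 .1 -.385;0.2 .98 -.065 .11 -.18 .1 -.385;0.2 .98 -.065 .11 -.18 .1 -.385;0.2 .98 -.065 .11 -.18 .1 -.385;0.2 .98 -.065 .11 -.18 .1 -.385;0.2 .98 -.065 .11 -.18 .1 -.385;0.2 0 0 0 0 0 0;0.2 0 0 0 0 0 0'
python3 - <<'E'
from h import *
G=mk(GP+b*.09,t,n,-b); rows(G); snap('wrist','w0'); print(ctrl.get_obs()['qpos'])
E
```

```text
time_s: 1.1
ee_pos: [0.3329, -0.4149, 0.1869]
eef_rot: [2.864, -0.066, 0.792]
force: [-0.3, -0.4, -0.4]
grip_width: 0.056
grip_force: 0.0
time_s: 2.22
ee_pos: [0.4401, -0.2419, 0.1703]
eef_rot: [2.626, 0.004, 1.269]
force: [-0.7, 0.3, -0.1]
grip_width: 0.0566
grip_force: 0.0
N 1 row [-0.015 -0.019 -0.051] [-0.027  0.03  -0.003] | total [-0.015 -0.019 -0.051] [-0.027  0.03  -0.003]
[-0.67054607 -0.02316332  2.06510069  0.2988643   0.63345996 -0.56953764]
```

View pics/w0.png

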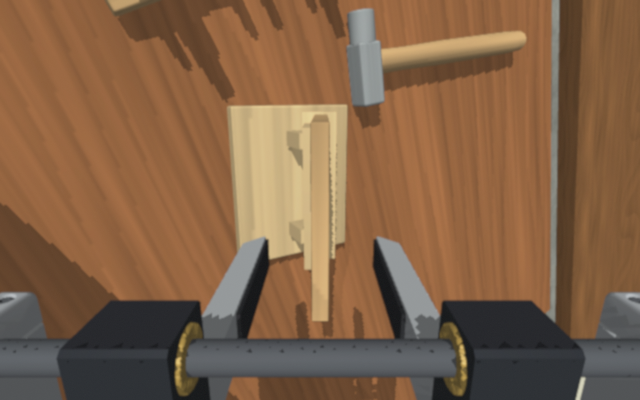

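The wrist view shows the panel's upper edge as a strip at u≈311–329, v≈118–320, midway between the fingers. It is aligned, so I move in and close.

```bash
python3 -m inch '0.2 -.01 -.02 .6 -.03 .03 0;0.2 0 0 .6 0 0 0;0.2 0 0 .6 0 0 0;0.2 0 0 .6 0 0 0;0.2 0 0 .55 0 0 0;0.2 0 0 0 0 0 0' && python3 -m inch '-1 0 0 0 0 0 0;-1 0 0 0 0 0 0;-1 0 0 0 0 0 0;-1 0 0 0 0 0 0;-1 0 0 0 0 0 0;-1 0 0 0 0 0 0' 25
python3 - <<'E'
from h import *
rows(mk(GP,t,n,-b))
E
```

```text
time_s: 3.02
ee_pos: [0.4812, -0.255, 0.0921]
eef_rot: [2.622, -0.001, 1.272]
force: [-0.2, 0.2, 0.7]
grip_width: 0.0565
grip_force: 0.0
time_s: 3.78
ee_pos: [0.4816, -0.2545, 0.0931]
eef_rot: [2.62, -0.0, 1.273]
force: [-1.5, 0.7, 1.6]
grip_width: 0.0116
grip_force: 25.0
N 1 row [-0.021  0.008 -0.002] [ 0.005 -0.003  0.003] | total [-0.021  0.008 -0.002] [ 0.005 -0.003  0.003]
```

```bash
python3 -m inch '-1 0 0 -.3 0 0 0;-1 0 0 -.5 0 0 0;-1 0 0 -.5 0 0 0;-1 0 0 -.5 0 0 0;-1 0 0 -.5 0 0 0;-1 0 0 -.5 0 0 0;-1 0 0 -.5 0 0 0;-1 0 0 0 0 0 0'
cat >> h.py <<'E'
S=np.array([.4956,.0106,.018]); ya=np.radians(7.4)
def slotpose(bottom,dx=0,dy=0,y=ya,g=.072):
    Y=np.array([np.cos(y),np.sin(y),0]);X=np.array([-np.sin(y),np.cos(y),0])
    return mk(np.r_[S[:2],bottom+g]+dx*Y+dy*X,X,Y,np.array([0,0,-1.]))
E
python3 - <<'E'
from h import *
G=slotpose(.13); rows(G)
T=pose();D=logm(np.linalg.inv(T)@G)
print([ (T@expm(D*s))[:3,3].real.round(3) for s in(.25,.5,.75,1)])
E
```

```text
time_s: 4.78
ee_pos: [0.4343, -0.2401, 0.1799]
eef_rot: [2.619, 0.001, 1.273]
force: [-0.5, -0.5, -1.3]
grip_width: 0.0118
grip_force: 25.0
N 9 row [0.954 0.131 0.007] [ 0.328  0.071 -0.266] | total [ 8.589 -0.378 -0.349] [ 2.948  0.642 -2.39 ]
[array([ 0.459, -0.18 ,  0.183]), array([ 0.478, -0.118,  0.184]), array([ 0.49 , -0.054,  0.184]), array([0.496, 0.011, 0.183])]
```

```bash
python3 -m inch '-1 .57 .08 .004 .2 .043 -.16;-1 .57 .08 .004 .2 .043 -.16;-1 .57 .08 .004 .2 .043 -.16;-1 .57 .08 .004 .2 .043 -.16;-1 .57 .08 .004 .2 .043 -.16;-1 .57 .08 .004 .2 .043 -.16;-1 .57 .08 .004 .2 .043 -.16;-1 .57 .08 .004 .2 .043 -.16'; python3 -m inch '-1 .57 .08 .004 .2 .043 -.16;-1 .57 .08 .004 .2 .043 -.16;-1 .57 .08 .004 .2 .043 -.16;-1 .57 .08 .004 .2 .043 -.16;-1 .57 .08 .004 .2 .043 -.16;-1 .57 .08 .004 .2 .043 -.16;-1 .57 .08 .004 .2 .043 -.16;-1 0 0 0 0 0 0;-1 0 0 0 0 0 0'
python3 - <<'E'
from h import *
rows(slotpose(.13)); c=snap('wrist','w1'); snap('side','s1'); snap('top','t1')
cv2.imwrite('pics/w1s.png',np.vstack([c['img'],cv2.resize(cv2.imread('pics/s1.png')[130:280,240:480],(640,400))])[:, :])
im=cv2.imread('pics/w1s.png');cv2.imwrite('pics/w1s.png',cv2.resize(im,(480,600)))
E
```

```text
time_s: 5.78
ee_pos: [0.479, -0.1089, 0.1824]
eef_rot: [2.906, 0.026, 1.503]
force: [-0.1, -0.9, -0.9]
grip_width: 0.0117
grip_force: 25.0
time_s: 6.9
ee_pos: [0.4935, 0.0098, 0.1819]
eef_rot: [-3.132, -0.003, 1.701]
force: [0.4, -0.4, -1.2]
grip_width: 0.012
grip_force: 25.0
N 1 row [ 0.017  0.073 -0.045] [-0.057 -0.018  0.007] | total [ 0.017  0.073 -0.045] [-0.057 -0.018  0.007]
```

View pics/w1s.png

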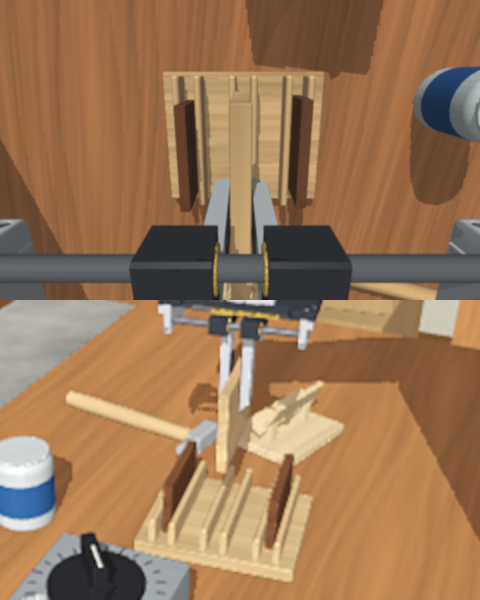

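```bash
python3 -m inch '-1 0.02 .07 .2 -.06 -.02 0;-1 0 0 .5 0 0 0;-1 0 0 .5 0 0 0;-1 0 0 .5 0 0 0;-1 0 0 .3 0 0 0;-1 0 0 0 0 0 0;-1 0 0 0 0 0 0'
cat > meas.py <<'E'
from h import *
import sys
rows(slotpose(.07))
c=snap('side',sys.argv[1])
v,u=np.mgrid[0:400,0:640];d=c['range_z'];K=c['intrinsics']
P=(np.stack([(u-K[0,2])/K[0,0]*d,(v-K[1,2])/K[1,1]*d,d,np.ones_like(d)],-1)@np.linalg.inv(c['view']).T)[...,:3].reshape(-1,3)[d.ravel()>0]
X=np.array([np.cos(ya),np.sin(ya),0]);Y=np.array([-np.sin(ya),np.cos(ya),0])
L=np.c_[(P-S)@X,(P-S)@Y,P[:,2]]
a=L[(abs(L[:,0])<.02)&(abs(L[:,1])<.1)]
r=a[(a[:,2]>.036)&(a[:,2]<.054)]
h=lambda x:dict(zip(range(-20,20,2),np.histogram(x,np.arange(-.02,.0201,.002))[0]))
print('rail',h(r[:,0]))
for lo in np.arange(.055,.18,.01):
    s=a[(a[:,2]>lo)&(a[:,2]<lo+.01)]
    if len(s)>5: print(round(lo,3),len(s),'x',np.percentile(s[:,0],[5,50,95]).round(4),'y',np.percentile(s[:,1],[1,99]).round(4))
f=a[(a[:,2]>.08)&(a[:,2]<.12)&(a[:,0]>.003)]
if len(f)>20:
    A=np.c_[f[:,1],f[:,2]-.1,np.ones(len(f))];k,*_=np.linalg.lstsq(A,f[:,0],rcond=None);print('face x=%.4f*y+%.4f*(z-.1)+%.4f'%tuple(k),len(f))
# end face lowest rows
I=c['img']; cv2.imwrite('pics/'+sys.argv[1]+'c.png',cv2.resize(I[150:290,270:430],None,fx=4,fy=4,interpolation=2))
E
python3 meas.py s2
```

```text
time_s: 7.92
ee_pos: [0.4958, 0.0111, 0.1226]
eef_rot: [3.14, 0.0, 1.702]
force: [0.3, 0.6, -2.1]
grip_width: 0.0119
grip_force: 25.0
N 1 row [-0.014 -0.009 -0.019] [0.007 0.002 0.01 ] | total [-0.014 -0.009 -0.019] [0.007 0.002 0.01 ]
rail {-20: np.int64(0), -18: np.int64(50), -16: np.int64(34), -14: np.int64(36), -12: np.int64(26), -10: np.int64(7), -8: np.int64(0), -6: np.int64(0), -4: np.int64(0), -2: np.int64(0), 0: np.int64(0), 2: np.int64(0), 4: np.int64(0), 6: np.int64(7), 8: np.int64(19), 10: np.int64(13), 12: np.int64(10), 14: np.int64(5), 16: np.int64(1), 18: np.int64(0)}
0.065 42 x [-0.0053 -0.0048  0.0038] y [-0.0682  0.0712]
0.075 50 x [-0.0054 -0.0049  0.0055] y [-0.0639  0.0714]
0.085 49 x [-0.0056 -0.005   0.004 ] y [-0.0553  0.0707]
0.095 40 x [-0.0057 -0.0048  0.0042] y [-0.0274  0.0704]
0.105 38 x [-0.0058 -0.0048  0.0053] y [-0.0059  0.071 ]
0.115 36 x [-0.0057 -0.0047  0.0056] y [0.0084 0.0705]
0.125 56 x [-0.0156 -0.0053  0.0047] y [0.0043 0.071 ]
0.135 61 x [-0.0169 -0.0051  0.0171] y [0.0006 0.0709]
0.145 67 x [-0.0171 -0.0051  0.0156] y [-0.      0.0709]
0.155 84 x [-0.0171 -0.0039  0.0162] y [-0.0336  0.0703]
0.165 130 x [-0.0173  0.0009  0.0131] y [-0.0464  0.0687]
0.175 47 x [-0.0173 -0.007   0.017 ] y [0.002  0.0144]
```

View pics/s2c.png

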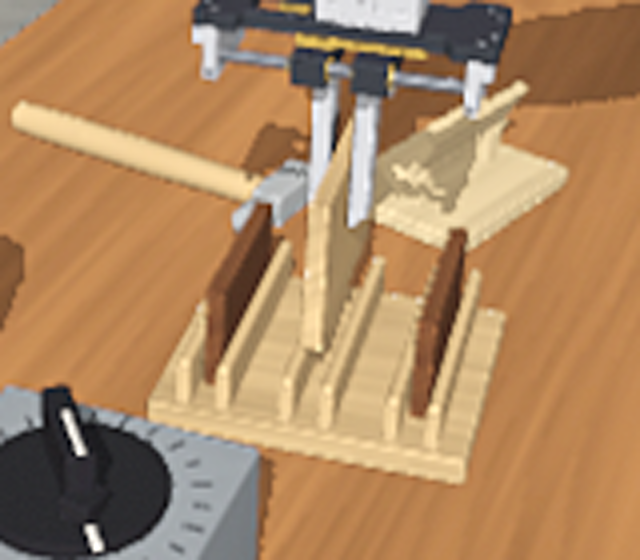

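The side view shows the panel upright above the middle slot: its lower corner is at crop (313,350), with the slot's rails at (290,400) and (330,410). A shift of about 1 mm towards the robot centres it.

```bash
python3 -m inch '-1 -.014 -.035 0 0 0 0;-1 0 0 .3 0 0 0;-1 0 0 .3 0 0 0;-1 0 0 .3 0 0 0;-1 0 0 0 0 0 0' ; python3 -m inch '-1 0 0 .2 0 0 0;-1 0 0 .2 0 0 0;-1 0 0 .15 0 0 0;-1 0 0 0 0 0 0'; python3 meas.py s3 | head -3;
```

```text
time_s: 8.6
ee_pos: [0.4941, 0.0105, 0.0943]
eef_rot: [-3.141, -0.0, 1.702]
force: [0.5, -0.2, -0.1]
grip_width: 0.0123
grip_force: 25.0
time_s: 9.1
ee_pos: [0.4944, 0.0105, 0.0784]
eef_rot: [-3.141, 0.0, 1.702]
force: [0.1, 0.1, -0.5]
grip_width: 0.0115
grip_force: 25.0
N 2 row [-0.001  0.02  -0.747] [-0.     0.     0.005] | total [-0.003  0.039 -1.494] [-0.001  0.     0.01 ]
rail {-20: np.int64(0), -18: np.int64(48), -16: np.int64(37), -14: np.int64(31), -12: np.int64(30), -10: np.int64(5), -8: np.int64(52), -6: np.int64(5), -4: np.int64(6), -2: np.int64(3), 0: np.int64(6), 2: np.int64(5), 4: np.int64(5), 6: np.int64(0), 8: np.int64(19), 10: np.int64(13), 12: np.int64(12), 14: np.int64(8), 16: np.int64(0), 18: np.int64(0)}
0.055 33 x [-0.0071 -0.0066  0.0028] y [-0.0195  0.0708]
```

```bash
python3 -m inch '-1 0 0.01 .1 0 0 0;-1 0 0 0 0 0 0'; python3 -m inch '-1 0 0 .07 0 0 0;-1 0 0 0 0 0 0';python3 -m inch '-1 0 0 .04 0 0 0;-1 0 0 0 0 0 0'
```

```text
time_s: 9.4
ee_pos: [0.4948, 0.0106, 0.0756]
eef_rot: [3.141, 0.0, 1.702]
force: [0.1, -0.1, -0.1]
grip_width: 0.0117
grip_force: 25.0
time_s: 9.65
ee_pos: [0.4948, 0.0105, 0.0735]
eef_rot: [3.141, 0.0, 1.702]
force: [0.4, -0.1, -0.7]
grip_width: 0.0117
grip_force: 25.0
time_s: 9.9
ee_pos: [0.4951, 0.0105, 0.0731]
eef_rot: [3.141, 0.0, 1.702]
force: [-3.9, -0.9, 8.8]
grip_width: 0.0123
grip_force: 25.0
```

Floor contact is felt (8.8 N), so I release with a small opening and move up.

```bash
python3 -m inch '-.6 0 0 0 0 0 0;-.3 0 0 0 0 0 0;-.2 0 0 0 0 0 0;-.2 0 0 0 0 0 0;-.2 0 0 0 0 0 0' 10; python3 -m inch '-.2 0 0 -.2 0 0 0;-.2 0 0 -.4 0 0 0;-.2 0 0 -.6 0 0 0;-.2 0 0 -.8 0 0 0;-.2 0 0 -1 0 0 0;-.2 0 0 -.8 0 0 0;-.2 0 0 -.6 0 0 0;-.2 0 0 0 0 0 0'
cat >> h.py <<'E'
C=np.array([.5345,.294]); 
def dialpose(yaw,z): # pinch over dial; tool y at given world yaw
    Y=np.array([np.cos(yaw),np.sin(yaw),0]);X=np.array([-np.sin(yaw),np.cos(yaw),0])
    return mk(np.r_[C,z],X,Y,np.array([0,0,-1.]))
E
python3 - <<'E'
from h import *
c=snap('side','s4'); w=snap('wrist','w4')
cv2.imwrite('pics/s4c.png',np.hstack([cv2.resize(c['img'][150:310,230:410],(540,480)),cv2.resize(w['img'],(260,163)).repeat(1,0) if 0 else cv2.copyMakeBorder(cv2.resize(w['img'],(260,163)),0,317,0,0,0)]))
print(ctrl.get_obs()['qpos'])
rows(dialpose(np.radians(131-90),.23))
E
```

```text
time_s: 10.52
ee_pos: [0.4949, 0.0105, 0.0724]
eef_rot: [3.141, 0.0, 1.702]
force: [0.2, 0.5, 0.1]
grip_width: 0.0378
grip_force: 0.0
time_s: 11.52
ee_pos: [0.4953, 0.0106, 0.2061]
eef_rot: [3.138, 0.001, 1.702]
force: [0.0, -0.0, -0.0]
grip_width: 0.0376
grip_force: 0.0
[-5.26152608e-02  1.77411604e-01  1.67563941e+00 -1.67956091e-04
  1.28818007e+00 -1.83445880e-01]
N 10 row [ 0.833  0.492 -0.023] [ 0.     0.    -0.335] | total [ 9.194  2.552 -0.235] [ 1.00e-03  2.00e-03 -3.35e+00]
```

View pics/s4c.png

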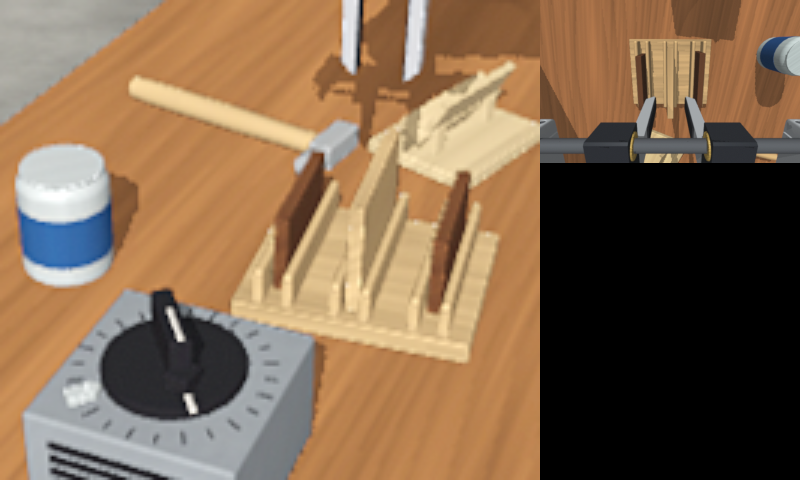

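The panel stands on its own in the middle slot at crop (365,220), and the boards are unmoved. On to the dial.

```bash
python3 -m inch '-.2 .83 .49 -.02 0 0 -.335;-.2 .83 .49 -.02 0 0 -.335;-.2 .83 .49 -.02 0 0 -.335;-.2 .83 .49 -.02 0 0 -.335;-.2 .83 .49 -.02 0 0 -.335;-.2 .83 .49 -.02 0 0 -.335;-.2 .83 .49 -.02 0 0 -.335;-.2 .83 .49 -.02 0 0 -.335;-.2 .83 .49 -.02 0 0 -.335;-.2 .83 .49 -.02 0 0 -.335'; python3 -m inch '-.2 0 0 0 0 0 0;-.2 0 0 0 0 0 0'
python3 - <<'E'
from h import *
rows(dialpose(np.radians(41),.23)); w=snap('wrist','w5'); print(proj(w,[*C,.144]),proj(w,[*C,.11]))
I=w['img'].copy(); cv2.imwrite('pics/w5c.png',cv2.resize(I,(800,500)))
E
```

```text
time_s: 12.88
ee_pos: [0.534, 0.2937, 0.2092]
eef_rot: [-3.14, 0.0, 2.288]
force: [0.4, 0.2, -0.6]
grip_width: 0.0377
grip_force: 0.0
time_s: 13.12
ee_pos: [0.5343, 0.2923, 0.2098]
eef_rot: [-3.141, 0.0, 2.285]
force: [0.7, 0.5, -0.3]
grip_width: 0.0377
grip_force: 0.0
N 1 row [ 0.04   0.042 -0.048] [-0.004  0.002 -0.005] | total [ 0.04   0.042 -0.048] [-0.004  0.002 -0.005]
[321.16647058 213.05743808] [321.13269686 200.28385894]
```

View pics/w5c.png

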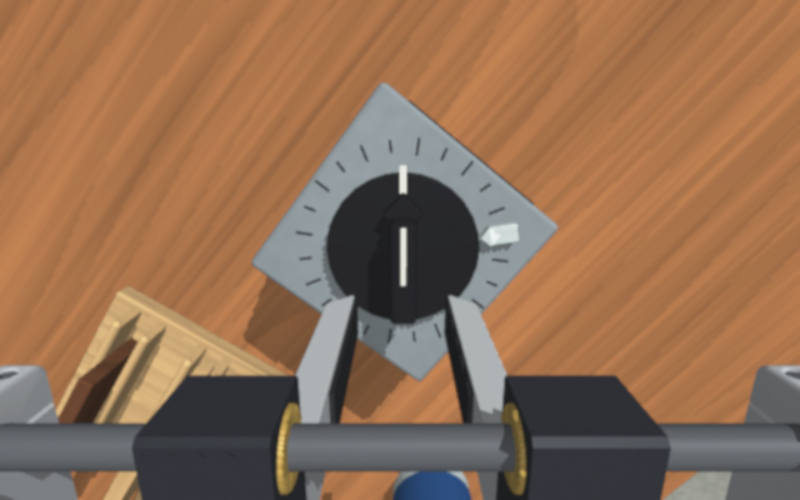

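Pointer tip is at (403,166), index tip at (481,237) and disc centre at (403,247). The bar is vertical in the picture, midway between the fingers.

```bash
python3 - <<'E'
from h import *
w=np.load('pics/w5.npz')
f=lambda a,b:((a+.5)*.8-.5,(b+.5)*.8-.5)
ax=px(w,*f(403,247),.11);tip=px(w,*f(403,165.5),.11);ix=px(w,*f(480.5,237),.11)
an=lambda p:np.degrees(np.arctan2(*(p-ax)[1::-1]))
print(ax,tip,ix,an(tip),an(ix),np.linalg.norm(tip-ax),np.linalg.norm(ix-ax))
I=w['img'].astype(int)
d=w['range_z'];T=np.linalg.inv(w['view']);v,u=np.mgrid[0:400,0:640];K=w['intrinsics']
P=(np.stack([(u-K[0,2])/K[0,0]*d,(v-K[1,2])/K[1,1]*d,d,np.ones_like(d)],-1)@T.T)[...,:3]
m=(P[...,2]>.138)&(P[...,2]<.15)&(np.hypot(P[...,0]-C[0],P[...,1]-C[1])<.06)&(v<240)
q=P[m][:,:2]; r=cv2.minAreaRect((q*1000).astype(np.float32)); print(r,len(q))
m=(abs(P[...,2]-.1)<.003)&(v<310)
print(cv2.minAreaRect((P[m][:,:2]*1000).astype(np.float32)))
E
```

```text
[0.53367851 0.2963936  0.11      ] [0.49948336 0.33576711 0.11      ] [0.56706992 0.33417591 0.11      ] 130.9737011295404 48.5302644284845 0.05214960781558943 0.05042310212420736
((533.3056640625, 296.27362060546875), (15.994003295898438, 45.74939727783203), 41.21467971801758) 1358
((534.523681640625, 294.9066467285156), (149.43594360351562, 149.27236938476562), 2.785036563873291)
```

```bash
sed -i 's/^C=np.array.*/C=np.array([.5342,.2955])/' h.py; python3 - <<'E'
from h import *
rows(dialpose(np.radians(41.1),.136))
E
```

```text
N 4 row [0.024 0.017 0.773] [-0.001  0.001 -0.004] | total [0.095 0.07  3.093] [-0.002  0.003 -0.018]
```

```bash
python3 -m inch '-.2 .095 .07 .2 0 0 -.02;-.2 0 0 .7 0 0 0;-.2 0 0 .7 0 0 0;-.2 0 0 .7 0 0 0;-.2 0 0 .6 0 0 0;-.2 0 0 .15 0 0 0;-.2 0 0 0 0 0 0'; python3 -m inch '-1 0 0 0 0 0 0;-1 0 0 0 0 0 0;-1 0 0 0 0 0 0;-1 0 0 0 0 0 0' 25;  python3 - <<'E'
from h import *
rows(dialpose(np.radians(41.1),.136))
E
```

```text
time_s: 14.05
ee_pos: [0.5343, 0.2964, 0.1191]
eef_rot: [3.141, 0.001, 2.29]
force: [0.4, 0.4, 0.7]
grip_width: 0.0379
grip_force: 0.0
time_s: 14.55
ee_pos: [0.5331, 0.2955, 0.1194]
eef_rot: [-3.138, 0.0, 2.29]
force: [-11.2, -7.8, 8.5]
grip_width: 0.0159
grip_force: 25.0
N 1 row [-0.023  0.028  0.073] [-0.019  0.002  0.009] | total [-0.023  0.028  0.073] [-0.019  0.002  0.009]
```

```bash
python3 -m inch '-1 0 -.035 0 0 0 0;-1 0 0 0 0 0 0' ; python3 -m inch '-1 0 0 0 0 0 .3;-1 0 0 0 0 0 .5;-1 0 0 0 0 0 .6;-1 0 0 0 0 0 .6;-1 0 0 0 0 0 .6;-1 0 0 0 0 0 .6;-1 0 0 0 0 0 .5;-1 0 0 0 0 0 .3;-1 0 0 0 0 0 0'
```

```text
time_s: 14.8
ee_pos: [0.5331, 0.2954, 0.1194]
eef_rot: [-3.141, 0.001, 2.29]
force: [-4.8, -4.7, 5.0]
grip_width: 0.0158
grip_force: 25.0
time_s: 15.92
ee_pos: [0.5343, 0.2958, 0.1195]
eef_rot: [3.139, -0.0, 1.591]
force: [6.3, 0.7, -0.2]
grip_width: 0.0159
grip_force: 25.0
```

```bash
python3 -m inch '-1 0 0 0 0 0 .3;-1 0 0 0 0 0 .5;-1 0 0 0 0 0 .6;-1 0 0 0 0 0 .6;-1 0 0 0 0 0 .6;-1 0 0 0 0 0 .6;-1 0 0 0 0 0 .5;-1 0 0 0 0 0 .4;-1 0 0 0 0 0 0;-1 0 0 0 0 0 0'
python3 - <<'E'
from h import *
w=snap('wrist','w6');cv2.imwrite('pics/w6c.png',cv2.resize(w['img'][60:260,220:420],(600,600),interpolation=2))
E
```

```text
time_s: 17.18
ee_pos: [0.5355, 0.2954, 0.1195]
eef_rot: [3.138, -0.004, 0.875]
force: [14.9, -1.3, -4.5]
grip_width: 0.016
grip_force: 25.0
```

View pics/w6c.png

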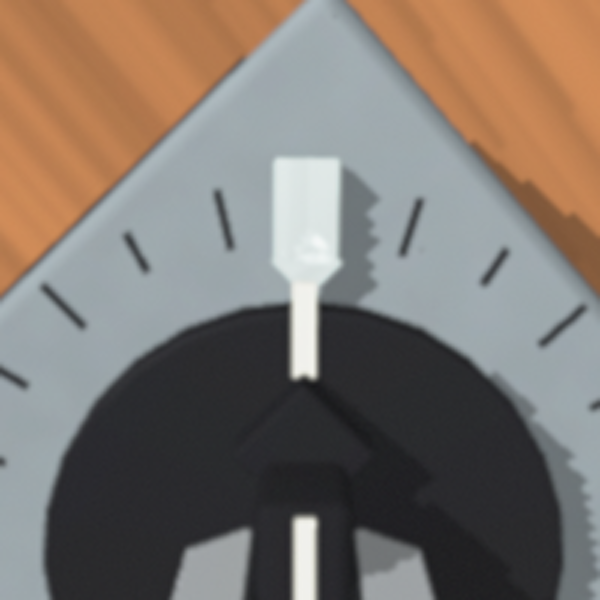

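The pointer line (centre u≈304) meets the index clip (273–341, centre 307). It needs about 0.5° more clockwise, then I release.

```bash
python3 -m inch '-1 0 0 0 0 0 .06;-1 0 0 0 0 0 0;-.6 0 0 0 0 0 0;-.2 0 0 0 0 0 0;-.2 0 0 0 0 0 0;-.2 0 0 0 0 0 0;-.2 0 0 0 0 0 0'
python3 -m inch '-.2 0 0 -.3 0 0 0;-.2 0 0 -.6 0 0 0;-.2 0 0 -.8 0 0 0;-.2 0 0 -1 0 0 0;-.2 0 0 -.6 0 0 0;-.2 0 0 0 0 0 0;-.2 0 0 0 0 0 0'
python3 - <<'E'
from h import *
w=snap('wrist','w7');s=snap('side','s7')
cv2.imwrite('pics/w7c.png',np.hstack([cv2.resize(w['img'][90:220,260:390],(520,520),interpolation=2),cv2.resize(s['img'][170:350,220:417][:, :],(280,256)).copy() if 0 else cv2.copyMakeBorder(cv2.resize(s['img'][140:350,220:420],(280,294)),0,226,0,0,0)]))
E
```

```text
time_s: 18.1
ee_pos: [0.5333, 0.2958, 0.1189]
eef_rot: [3.141, -0.0, 0.866]
force: [-0.4, -0.9, 0.2]
grip_width: 0.0378
grip_force: 0.0
time_s: 18.98
ee_pos: [0.533, 0.2956, 0.2169]
eef_rot: [-3.141, 0.001, 0.866]
force: [0.2, 0.6, -1.0]
grip_width: 0.0377
grip_force: 0.0
```

View pics/w7c.png

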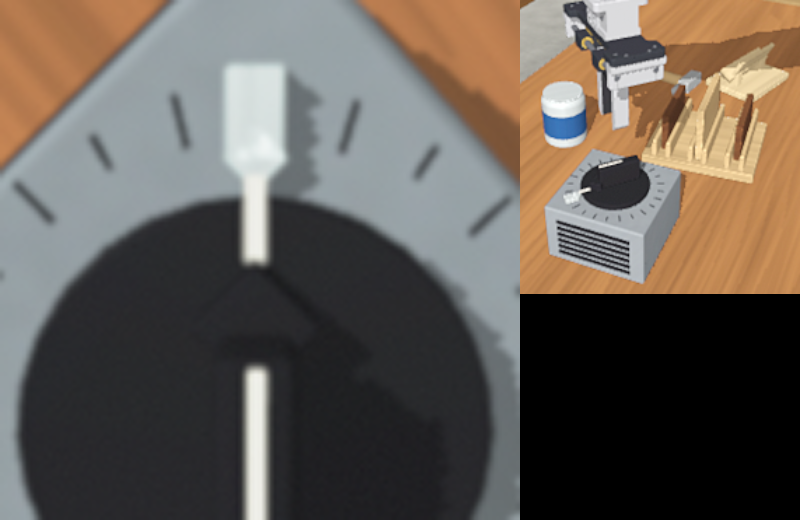

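The pointer line (u 242–270) is centred on the clip (223–287). The panel is still standing and the robot is clear.

```bash
python3 -c "
from station import ticket
print(ticket.hand_in())"
```

```text
the job is handed in; nothing more can be done
None
```

I handed the job in at about 19 s: the panel stands on its own in the middle slot, and the released dial's pointer lines up with the index clip (about 0.2 mm off in the last picture); I did not touch the boards, tin or hammer.

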